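Seat the guard plate on the polishing nest's pin

TASK

Fit the notched guard plate onto the polishing nest: straight back edge against the aluminium fence, hole over the locating pin, the plate lying flat on the blued insert, then let go of it. The pin is clamped somewhere along its slot, so it has to be found by feel; never force the plate or bang it down, and leave the other things on the bench alone.

Things in the scene. Friction and masses are not known exactly. Their poses are not given: they have to be found in the camera images.
- plate: Loose guard plate, bright steel, 90 (x) x 110 (y) x 5 mm, about 0.33 kg, flat on the bench, never turned more than 0.9 rad from the nest's heading. Origin: centre of the outline on the underside, z up. Straight back edge at x = +45 mm; the front edge (x = -45) has a notch 66 wide (y) and 25 deep.
- plate_hole (a point): Centre of the plate's one hole, 9.5 mm diameter, at the underside: plate x = +30, y = 0, z = 0 mm; axes as the plate's.
- grip_bar (a point): Top centre of the aluminium grip bar on the plate: plate x = +1, y = 0, z = 29 mm; axes as the plate's. The bar runs along x (34 mm long), is 14 mm wide (y) and stands 24 mm above the plate's upper face (plate z 5 to 29). Take it from above, fingers closing along y.
- nest: Polishing nest bolted to the bench: steel base 180 x 180 x 12 mm, carrying insert, slotted rail, pin and fence. Origin: centre of the base's underside, z up. Two toe clamps beside the insert (y 50 to 76 mm either side) stay below z = 33. Seated, the plate's x axis is along the nest's x axis, underside at nest z = 36 mm; the pin then shows 2 mm above the plate.
- insert_mid (a point): Middle of the blued insert's top face: nest x = -25, y = 0, z = 36 mm; axes as the nest's. Insert 90 (x) x 100 (y) mm, with a cavity 42 x 44 mm open at the top (nest x -60 to -18).
- slot_mid (a point): Middle of the slot in the dark steel rail (nest x +20 to +50, y -60 to +60), at the rail's top, level with the insert: nest x = +35, y = 0, z = 36 mm. The slot runs along nest y. In it stands a steel pin, 8 mm diameter, 1 mm chamfer, top at z = 43 (7 mm proud), clamped hard at any place from y = -9 to +9 mm along the slot; its place is not reported.
- fence_mid (a point): Top edge of the aluminium angle fence's flat face, at its middle: nest x = +50, y = 0, z = 52 mm. The face looks to nest -x, runs along y (-85 to +85 mm) and down to z = 12; the fence is 12 mm thick. With the plate's back edge on it, the hole is in line with the slot and the pin.
- ruby_stone: Bystander: pale pink ruby stone, 100 (x) x 13 x 6 mm, flat on the bench between plate and nest. Origin: centre of its underside.
- lapping_stick: Bystander: rosewood lapping stick, 160 mm long along x, 14 wide, 10 high. Origin on its underside near the middle.
- paste_jar: Bystander: small closed jar, 42 mm diameter, 34 high. Origin: centre of its underside.
- loupe: Bystander: grey eye loupe, 34 mm diameter, 30 high. Origin: centre of its underside.
- blank_plate: Bystander: plain steel plate, 80 x 50 x 5 mm, with no hole, notch or grip. Origin: centre of its underside.
- hammer: Bystander: small brass hammer, 200 mm long along x. Origin on its underside.
- angle_block: Bystander: loose aluminium angle block, 50 x 50 x 50 mm, legs 10 mm thick. Origin: centre of its underside.
Things that resemble listed ones, but are neither listed nor needed, are in the scene too. Leave any black or blue look-alike of the plate alone.

How it is judged:
On the way, in this order (a step that is already met when the one before it is completed fails the run):
1. the guard plate has been lifted off the bench (height (world z) of plate above 0.055 m), for 0.2 s.
2. the plate lies flat on the insert with the pin in its hole (z of plate_hole in the frame of nest below 0.0378 m and angle between plate's own z axis and vertical below 0.03 rad and horizontal distance between plate_hole and slot_mid below 0.012 m), for 0.2 s.
At the end, for the whole second after the job is handed in: The guard plate is released and at rest on the nest, its underside within 1.8 mm of the insert's top face and flat within 1.7 degrees (so the pin is in its hole), the hole over the slot (within 2 mm across it and 12 mm of its middle along it), and its back edge along the fence within 2 degrees (z of plate_hole in the frame of nest between 0.0345 and 0.0378 m and angle between plate's own z axis and vertical below 0.03 rad and x of plate_hole in the frame of nest between 0.033 and 0.037 m and y of plate_hole in the frame of nest between -0.012 and 0.012 m and angle between the x axis of plate and the x axis of nest, either way round below 0.035 rad and linear speed of plate below 0.01 m/s); the robot touches nothing.
It fails at once if the plate meets the nest or its pin with more than 25 N (forced or banged down) (contact force between plate and nest above 25 N).
It fails at once if the arm or gripper pushes on the nest with more than 15 N (contact force between the arm and nest above 15 N).
It fails at once if another thing on the bench is moved by more than 20 mm (distance of any of ruby_stone, lapping_stick, paste_jar, loupe, blank_plate, hammer, angle_block from where it was at the start of the episode above 0.02 m).
It also fails if it takes over 72 s, if anything falls off the work surface, if the arm or the gripper's body presses on something with over 40 N, if the wrist force passes 120 N, or if a joint passes its speed limit or range.

ROBOT

A 7-joint arm with a two-finger parallel gripper is mounted at the origin on the work surface. World frame = base frame: x ahead of the robot, y to its left, z up, the work surface at z = 0. Lengths are in m, angles in rad, forces in N, time in s.
With the tool pointing down it reaches from about 0.35 to 0.9 m from the base axis. Payload 8.1 kg.
Tool frame: the origin (TCP) lies midway between the tips of the shut fingers; the grasp point (between the pads) lies arm.grasp_offset behind it (arm.grasp_offset is the distance from the TCP to the grasp point, in m); z points along the fingers, y is the line along which they close (so a half turn about z gives the same grasp; the last joint's range is limited). The gripper opens to 92 mm and grips with 3 to 60 N. Pads are 19 mm wide; open, the fingers measure 130 mm over their backs; the gripper's body (75 mm by 190 mm) begins 47 mm behind the grasp point.
Start: joints at [-1.302, 0.434, 0.025, 1.573, -0.012, 1.134, -0.075], TCP at [0.227, 0.582, 0.227] pointing down, gripper open.
Joint ranges: [-2.62, 2.62], [-0.44, 2.09], [-1.27, 1.32], [0.08, 2.57], [-1.32, 4.46], [0.12, 2], [-2.74, 2.74]. Speed limits (rad/s): [2.22, 2.22, 3.01, 3.01, 3.14, 3.14, 3.14].

INTERFACE

Orientations are given as a rotation vector (axis times angle).
In Python, from cell import observe, imaging, arm gives the robot as it stands.
- The arm moves only by the tool apply_moves, never from a script. Its argument "commands" is a list of rows, each a list of 5 numbers: the opening in per cent of the stroke, from 0 (shut) to 100 (fully open), then the shift along the world's x, y, z in units of 0.06 m (1.0 is 0.06 m), then the turn about the world's z in units of 0.5 rad (1.0 is 0.5 rad). A call has 1 to 12 rows; each row shifts and turns the commanded pose from where the row before left it; what a row does not reach is not made up. A row lasts 1/8 s, in which the tool goes at most 62.5 mm and 10.7 degrees, less where a joint would pass 70% of its speed; a pose out of reach is approached as far as the arm can. A call with a number of a shift or a turn outside -1 to 1 is refused whole. A call with a gripper value outside its range is refused whole. The fingers move at their own pace and stop on an object; "newtons" is the grip in N (left out, the last holds). Time passes only in rows, so rows that do not move let the fingers close. It gives the time, the measured TCP pose, the force, the opening and the grip force at its end, in the units of the state.
- observe(): the state, without advancing time (a new reading comes with each control period).
- imaging.get_image(name): name is "side" or "top" or "wrist"; returns (picture, depth): 420x560x3 uint8, red, green, blue; 420x560 float32, m along the optical axis (not along the pixel's ray), 0 where there is no reading.
- imaging.camera_params(name): a dict with "camera_matrix" (3x3 intrinsics, pixels), "dist" ([k1, k2, p1, p2, k3] as OpenCV has them; the pictures are not rectified), "origin" and "rotation" of the camera in the world; the wrist camera has in their place "tool_from_camera" (4x4, takes a point from camera to tool coordinates, whose origin is the TCP and whose axes are the flange's). Camera axes: x right, y up, looking along -z (the intrinsics and any distortion apply to the point x, -y, -z); pixel columns grow to the right and rows downward; lengths in m; the calibration is good to about 2 mm. A picture is of the moment at which its call begins: read the wrist's pose just before it. camera_params takes no time and is no camera call.
- arm.sign_off(): hands the job in; it is judged then, once.
The state is a dict: "clock": time; "joints": joint angles; "dq": joint speeds; "joint_efforts": joint torques, N m; "position": TCP position; "ee_rot": TCP orientation; "force": force on the tool from outside, world axes, zero at the start; "ft_torque": the same for the moment, N m; "width": opening from 0.0 (shut) to 1.0 (fully open); "gripper_force": force on a finger pad.
Only numpy, scipy, OpenCV 4.12 (cv2) and the standard library are available. Lean on these libraries where they do the work, as an engineer would, in place of code of your own. Each camera call takes 0.05 s, during which the arm holds its last target. There are 200 camera calls.

## Working session

There is one attempt and no reset: what is moved stays moved. The work goes in short steps, Python scripts to look and compute and a tool call to move; the robot and the scene stay as the last step left them, time stands still between calls to the robot, and variables do not carry over. Pictures are saved under pics/ and viewed, at most 10 in all, crops included, and the job is handed in when it is done.

Besides the shell and the picture viewer there is one more tool, called after "Request:" as name(argument=value, ...) on one line, values as JSON. apply_moves: Moves the arm, as the interface text tells. Its arguments: {"type":"object","properties":{"commands":{"type":"array"},"newtons":{"type":"number"}},"required":["commands"]}

```bash
mkdir -p pics
cat > h.py <<'E'
import numpy as np, cv2
from cell import observe, imaging, arm
from scipy.spatial.transform import Rotation as R
def cam(name):
    p=imaging.camera_params(name); K=np.array(p["camera_matrix"],float); d=np.array(p["dist"],float)
    if name=="wrist":
        s=observe(); T=np.eye(4); T[:3,:3]=R.from_rotvec(s["ee_rot"]).as_matrix(); T[:3,3]=s["position"]
        T=T@np.array(p["tool_from_camera"]); return K,d,T[:3,3],T[:3,:3]
    return K,d,np.array(p["origin"]),np.array(p["rotation"])
def rays(c,px):
    K,d,o,Rm=c; u=cv2.undistortPoints(np.array(px,float).reshape(-1,1,2),K,d).reshape(-1,2)
    v=np.c_[u[:,0],-u[:,1],-np.ones(len(u))]@Rm.T
    return o,v
def onplane(c,px,z):
    o,v=rays(c,px); return o+v*((z-o[2])/v[:,2])[:,None]
def depthpt(c,px,dep):
    o,v=rays(c,px); return np.array([o+v[i]*dep[int(round(p[1])),int(round(p[0]))] for i,p in enumerate(np.array(px,float).reshape(-1,2))])
def proj(c,P):
    K,d,o,Rm=c; q=(np.array(P,float).reshape(-1,3)-o)@Rm; q=q*[1,-1,-1]
    return cv2.projectPoints(q,np.zeros(3),np.zeros(3),K,d)[0].reshape(-1,2)
def grab(name,f=None):
    c=cam(name); im,dp=imaging.get_image(name); 
    if f: cv2.imwrite(f"pics/{f}.png",im[...,::-1]); np.savez(f"pics/{f}.npz",im=im,dp=dp,K=c[0],d=c[1],o=c[2],R=c[3])
    return c,im,dp
def load(f):
    z=np.load(f"pics/{f}.npz"); return (z["K"],z["d"],z["o"],z["R"]),z["im"],z["dp"]
E
python3 - <<'E'
from h import *
for n in("top","side"):
    c,im,dp=grab(n,n); print(n,c[2],c[0][0,0],-c[3][:,2])
print(observe(), arm.grasp_offset, imaging.camera_params("wrist")["tool_from_camera"])
E
```

```text
Traceback (most recent call last):
IndexError: too many indices for array: array is 1-dimensional, but 2 were indexed
```

View pics/top.png

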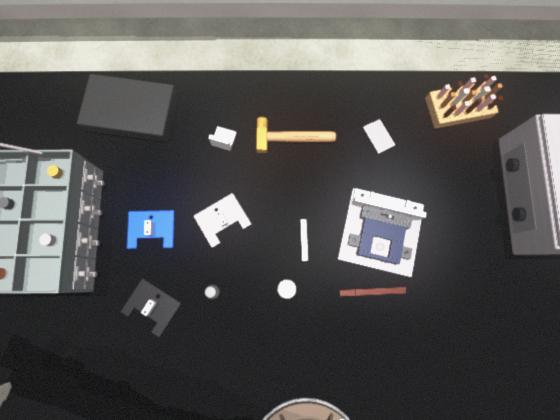

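The top view shows three plates with a notch and grip: bright steel at (222,218), blue at (150,228) and black at (150,306). The bright one fits the description. The nest is at (383,232), and a notchless blank plate is at (379,136).

```bash
sed -i 's/np.array(p\["origin"\]),np.array(p\["rotation"\])$/np.array(p["origin"]),rm(p["rotation"])/' h.py
cat >> h.py <<'E'
def rm(r):
    r=np.array(r,float); return r if r.ndim==2 else R.from_rotvec(r).as_matrix() if r.size==3 else R.from_quat(r).as_matrix()
E
python3 - <<'E'
from h import *
print(imaging.camera_params("top")["rotation"])
for n in("top","side"):
    c,im,dp=grab(n,n); print(n,c[2],c[0][0,0],-c[3][:,2])
    if n=="top":
        px=[(222,218),(383,232),(222,212),(304,240),(287,289),(212,292),(197,220),(236,196),(250,220),(209,245)]
        print(np.round(depthpt(c,px,dp),3)); crop=cv2.resize(im[170:290,180:440],None,fx=3,fy=3,interpolation=cv2.INTER_CUBIC); cv2.imwrite("pics/crop.png",crop[...,::-1])
print(observe(), arm.grasp_offset, imaging.camera_params("wrist")["tool_from_camera"])
E
```

```text
[ 0.14227305 -0.16164999 -1.5716531 ]
top [0.38429991 0.07153076 0.93551766] 384.20272301379663 [ 0.19212627 -0.01285138 -0.98128606]
[[ 0.542  0.194  0.025]
 [ 0.504 -0.189  0.036]
 [ 0.561  0.197  0.003]
 [ 0.49  -0.004  0.004]
 [ 0.374  0.04   0.034]
 [ 0.368  0.213  0.029]
 [ 0.541  0.258  0.   ]
 [ 0.602  0.163 -0.002]
 [ 0.541  0.128 -0.002]
 [ 0.48   0.228 -0.002]]
side [0.37243405 0.72888346 0.78512393] 463.21904261078765 [ 0.19769511 -0.66295294 -0.72208728]
{'clock': 0.15, 'joints': array([-1.30165721,  0.43507549,  0.02498249,  1.57385204, -0.01162161,
        1.13401205, -0.07508164]), 'dq': array([-0.00011541, -0.00147434, -0.001075  , -0.00175896,  0.00133171,
        0.00122476,  0.00051717]), 'joint_efforts': array([ 1.93411368e-03, -6.68260002e+01,  9.85856093e-01, -3.14691782e+01,
       -6.05282094e-02,  3.93993594e-02,  1.55346079e-04]), 'position': array([0.22692657, 0.58194373, 0.22613149]), 'ee_rot': array([-5.80649030e-01, -3.08733514e+00,  1.87667733e-03]), 'force': array([ 0.59210584,  0.24686573, -0.02395416]), 'ft_torque': array([-0.00317969, -0.01548382,  0.01279696]), 'gripper_force': 0.0, 'width': 0.9966694036825564} 0.0188 [[-1.53082753e-03  9.58217901e-01  2.86035157e-01  7.76386713e-02]
 [ 9.99998810e-01  1.41165406e-03  6.22837838e-04  2.09532361e-04]
 [ 1.93031674e-04  2.86035770e-01 -9.58218921e-01 -1.57263006e-01]
 [ 0.00000000e+00  0.00000000e+00  0.00000000e+00  1.00000000e+00]]
```

View pics/crop.png

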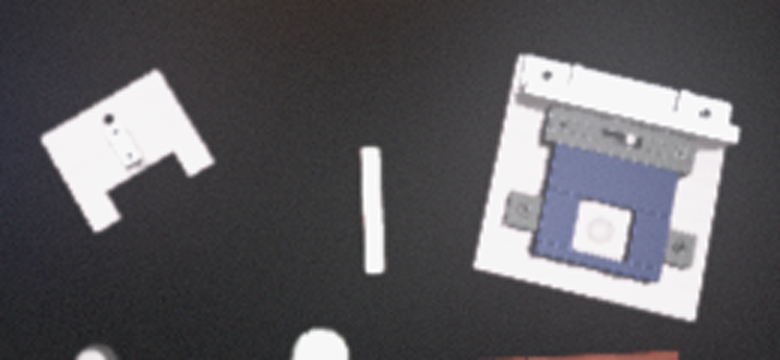

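The enlarged crop confirms it: the bright plate has its hole at crop (108,118), its bar at (122,145) and its notch facing down. On the nest, the pin shows as a bright dot in the rail slot near (630,139). Next I measure both poses.

Run:
```python
from h import *
c,im,dp=load("top"); hsv=cv2.cvtColor(im,cv2.COLOR_RGB2HSV)
def comp(m,seed):
    n,l=cv2.connectedComponents(m.astype(np.uint8)); return l==l[seed[1],seed[0]]
m=comp((hsv[...,2]>120)&(hsv[...,1]<90),(208,220))
cn=max(cv2.findContours(m.astype(np.uint8),0,cv2.CHAIN_APPROX_NONE)[0],key=len).reshape(-1,2)
P=onplane(c,cn,0.005)[:,:2].astype(np.float32); r=cv2.minAreaRect(P); print("plate",r)
b=cv2.boxPoints(r);print(b)
print("hole",onplane(c,[(216,209.3)],.005),"bar",onplane(c,[(220.7,218)],.029))
m=(hsv[...,0]>105)&(hsv[...,0]<130)&(hsv[...,1]>90)&(hsv[...,2]>50); m[:, :320]=0;m=m.astype(np.uint8)
n,l,s,_=cv2.connectedComponentsWithStats(m);k=1+s[1:,4].argmax();print(s[k])
cn=max(cv2.findContours((l==k).astype(np.uint8),0,cv2.CHAIN_APPROX_NONE)[0],key=len).reshape(-1,2)
r=cv2.minAreaRect(onplane(c,cn,0.036)[:,:2].astype(np.float32));print("insert",r,cv2.boxPoints(r))
print("pin",onplane(c,[(390,216.3)],.043))
p=np.array([(520/3+180.,55/3+170),(738/3+180,138/3+170)]);print(onplane(c,p,.052))
```

```text
plate ((0.5416619777679443, 0.1967630386352539), (0.09424944221973419, 0.1133524551987648), 31.12943458557129)
[[0.47202304 0.22091576]
 [0.53062326 0.12388588]
 [0.61130095 0.17261031]
 [0.5527007  0.2696402 ]]
hole [[0.56695364 0.21161595 0.005     ]] bar [[0.54099003 0.19627926 0.029     ]]Traceback (most recent call last):
  File "<stdin>", line 11, in <module>
ValueError: attempt to get argmax of an empty sequence
```

Request:
apply_moves(commands=[[100,0.438,-0.535,-0.078,-0.37],[100,0.438,-0.535,-0.078,-0.37],[100,0.438,-0.535,-0.078,-0.37],[100,0.438,-0.535,-0.078,-0.37],[100,0.438,-0.535,-0.078,-0.37],[100,0.438,-0.535,-0.078,-0.37],[100,0.438,-0.535,-0.078,-0.37],[100,0.438,-0.535,-0.078,-0.37],[100,0.438,-0.535,-0.078,-0.37],[100,0.438,-0.535,-0.078,-0.37],[100,0.438,-0.535,-0.078,-0.37],[100,0.438,-0.535,-0.078,-0.37]])

```text
clock: 1.65
position: [0.543, 0.1961, 0.1704]
ee_rot: [-3.026, -0.844, 0.0]
force: [0.4, 0.4, 0.2]
width: 1.0
gripper_force: 0.0
```

Request:
apply_moves(commands=[[100,0,0,0,0],[100,0,0,0,0],[100,0,0,0,0]])

```text
clock: 2.02
position: [0.5417, 0.1984, 0.1705]
ee_rot: [-3.022, -0.857, 0.001]
force: [0.9, -0.3, 0.2]
width: 0.999
gripper_force: 0.0
```

```bash
cat >> h.py <<'E'
def tool():
    s=observe(); r=np.array(s["ee_rot"]); m=R.from_rotvec(r).as_matrix()
    return np.array(s["position"]),np.arctan2(m[1,0],m[0,0]),m[:,2]
E
python3 - <<'E'
from h import *
print(tool()); c,im,dp=grab("wrist","w1")
P=np.array([[.5425,.197,.029],[.5674,.2118,.005]]);print(proj(c,P))
c,im,dp=load("top");hsv=cv2.cvtColor(im,cv2.COLOR_RGB2HSV);print(hsv[[225,230,255,216],[375,365,375,390]])
E
```

```text
(array([0.54172892, 0.19840677, 0.17051079]), np.float64(0.5525438160541783), array([-5.72399043e-04,  5.96822211e-04, -9.99999658e-01]))
[[290.25992282 193.33147659]
 [290.57424092 160.34052062]]
[[115  62 160]
 [116  61 164]
 [116  65 160]
 [165   4 242]]
```

View pics/w1.png

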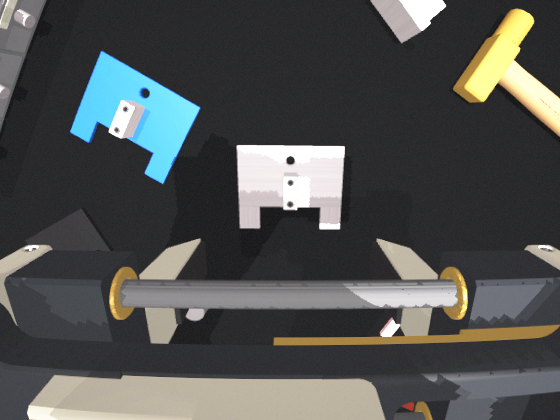

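The wrist view shows the bright plate squarely below: hole at (290,160), bar screws at (290,183) and (290,205), both matching the prediction. I'll refine the plate's yaw and measure the nest in the top image.

Run:
```python
from h import *
c,im,dp=load("w1"); hsv=cv2.cvtColor(im,cv2.COLOR_RGB2HSV)
def rect(c,m,seed,z):
    n,l=cv2.connectedComponents(m.astype(np.uint8)); k=(l==l[seed[1],seed[0]]).astype(np.uint8)
    cn=max(cv2.findContours(k,0,cv2.CHAIN_APPROX_NONE)[0],key=len).reshape(-1,2)
    r=cv2.minAreaRect(onplane(c,cn,z)[:,:2].astype(np.float32)); print(r,cv2.boxPoints(r).round(4).tolist()); return cn
cn=rect(c,(hsv[...,2]>90)&(hsv[...,1]<70),(260,180),.005)
P=onplane(c,cn,.005); q=np.array(cn); b=[[x,q[q[:,0]==x,1].min()] for x in range(243,340)]
B=onplane(c,b,.005); f=np.polyfit(B[:,1],B[:,0],1); print("back yaw",-np.arctan(f[0]),"rms",np.std(B[:,0]-np.polyval(f,B[:,1])))
print("hole",onplane(c,[(290.5,160)],.005),"bar",onplane(c,[(290.5,194)],.029))
c,im,dp=load("top"); hsv=cv2.cvtColor(im,cv2.COLOR_RGB2HSV)
rect(c,(hsv[...,0]>105)&(hsv[...,0]<130)&(hsv[...,1]>40),(375,225),.036)
print("pin",onplane(c,[(390,216.3)],.043))
print("fence ends",onplane(c,np.array([(520/3+180.,55/3+170),(738/3+180,138/3+170)]),.052))
```

```text
((0.5416543483734131, 0.19679437577724457), (0.09132727980613708, 0.11115247011184692), 31.193849563598633) [[0.47380000352859497, 0.2206999957561493], [0.5314000248908997, 0.12559999525547028], [0.609499990940094, 0.1729000061750412], [0.5519000291824341, 0.2680000066757202]]
back yaw 0.5388819585298328 rms 0.00030905899869261897
hole [[0.56766001 0.21205056 0.005     ]] bar [[0.54204566 0.19644189 0.029     ]]
((0.4841046631336212, -0.18547622859477997), (0.10037142038345337, 0.08979086577892303), 75.96454620361328) [[0.4284000098705292, -0.2232999950647354], [0.515500009059906, -0.2451000064611435], [0.5397999882698059, -0.1476999968290329], [0.4526999890804291, -0.125900000333786]]
pin [[ 0.54048137 -0.20616151  0.043     ]]
fence ends [[ 0.60684397 -0.11997193  0.052     ]
 [ 0.5391459  -0.28880101  0.052     ]]
```

Request:
apply_moves(commands=[[100,0.015,-0.02,-0.4,-0.02],[100,0,0,-0.4,0],[100,0,0,-0.4,0],[100,0,0,-0.4,0],[100,0,0,-0.4,0],[100,0,0,-0.3,0],[100,0,0,0,0],[100,0,0,0,0]], newtons=40)

```text
clock: 3.08
position: [0.5438, 0.1961, 0.0333]
ee_rot: [-3.028, -0.838, -0.001]
force: [-0.2, 0.2, -0.5]
width: 0.999
gripper_force: 0.0
```

```bash
python3 -c "
from h import *
print(tool())"
```

```text
(array([0.54381823, 0.19613978, 0.03327427]), np.float64(0.5399326335038743), array([ 8.78743652e-04,  3.58786965e-04, -9.99999550e-01]))
```

Request:
apply_moves(commands=[[100,-0.01,0.01,-0.15,0],[100,0,0,-0.15,0],[100,0,0,-0.12,0],[100,0,0,0,0],[100,0,0,0,0],[50,0,0,0,0],[25,0,0,0,0],[12,0,0,0,0],[0,0,0,0,0],[0,0,0,0,0],[0,0,0,0,0],[0,0,0,0,0]], newtons=40)

```text
clock: 4.58
position: [0.5427, 0.1965, 0.0074]
ee_rot: [3.028, 0.838, -0.0]
force: [0.1, 0.1, 0.7]
width: 0.285
gripper_force: 0.0
```

```bash
python3 -c "
from h import *
print(tool(),observe()['force'],observe()['width'],observe()['gripper_force'])"
```

```text
(array([0.54271733, 0.19651114, 0.00735657]), np.float64(0.5397508005221247), array([-4.83356357e-05, -5.81780250e-05, -9.99999997e-01])) [0.08246123 0.13693094 0.66515252] 0.28464702750385124 0.0
```

Still closing. Wait for it, then lift.

Request:
apply_moves(commands=[[0,0,0,0,0],[0,0,0,0,0],[0,0,0,0,0],[0,0,0,0,0],[0,0,0,0,0],[0,0,0,0,0]])

```text
clock: 5.32
position: [0.5427, 0.1966, 0.0074]
ee_rot: [-3.028, -0.838, 0.0]
force: [-0.1, 0.0, 0.4]
width: 0.152
gripper_force: 40.0
```

Request:
apply_moves(commands=[[0,0,0,0.15,0],[0,0,0,0.3,0],[0,0,0,0.5,0],[0,0,0,0.5,0],[0,0,0,0.5,0],[0,0,0,0.3,0],[0,0,0,0,0],[0,0,0,0,0],[0,0,0,0,0]])

```text
clock: 6.45
position: [0.542, 0.1963, 0.1413]
ee_rot: [3.027, 0.837, -0.003]
force: [0.0, -0.2, -3.2]
width: 0.144
gripper_force: 40.0
```

```bash
python3 -c "
from h import *
print(tool(),observe()['force'],observe()['width'],observe()['ft_torque'])"
```

```text
(array([0.54200224, 0.19626241, 0.14125577]), np.float64(0.539682984512433), array([-0.00181256, -0.00102619, -0.99999783])) [ 0.03713589 -0.15339601 -3.21823495] 0.14388547055730128 [-0.05613597  0.16041217  0.04433709]
```

Request:
apply_moves(commands=[[0,-0.05,-0.24,0,-0.06],[0,-0.12,-0.5,0,-0.126],[0,-0.12,-0.52,0,-0.126],[0,-0.12,-0.5,0,-0.126],[0,-0.11,-0.5,0,-0.126],[0,-0.11,-0.5,0,-0.126],[0,-0.11,-0.5,0,-0.126],[0,-0.11,-0.5,0,-0.126],[0,-0.11,-0.5,0,-0.126],[0,-0.12,-0.5,0,-0.126],[0,-0.12,-0.5,0,-0.126],[0,-0.12,-0.5,0,-0.126]])

```text
clock: 7.95
position: [0.4629, -0.151, 0.1425]
ee_rot: [3.128, -0.294, 0.0]
force: [-0.7, 0.5, -4.0]
width: 0.147
gripper_force: 40.0
```

Request:
apply_moves(commands=[[0,-0.1,-0.37,-0.1,-0.1],[0,-0.06,-0.2,-0.1,-0.02],[0,0,0,-0.1,0],[0,0,0,-0.05,0],[0,0,0,0,0],[0,0,0,0,0],[0,0,0,0,0],[0,0,0,0,0]])

```text
clock: 8.95
position: [0.4541, -0.1832, 0.1215]
ee_rot: [-3.118, 0.381, -0.0]
force: [0.2, -0.2, -4.0]
width: 0.147
gripper_force: 40.0
```

Run:
```python
from h import *
print(tool()); c,im,dp=grab("wrist","w2"); print(observe()["clock"])
P=[[.5405,-.2062,.043]];print(proj(c,P))
```

```text
(array([ 0.45405558, -0.18316296,  0.12147274]), np.float64(-0.24299465739771622), array([ 1.49225385e-04,  1.86521595e-05, -9.99999989e-01]))
9.0
[[290.53448385  93.98470197]]
```

View pics/w2.png

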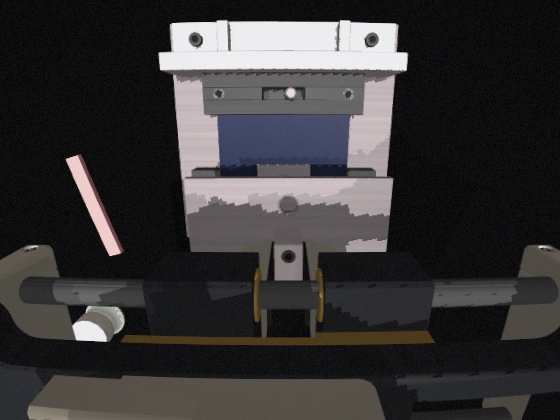

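The wrist view shows the pin at (290.5,93.5) in the slot (262–305), the fence front edge at row about 70, the plate's back edge at row about 178 and its hole at (288,204). I'll measure these precisely.

```bash
cat > m.py <<'E'
from h import *
def meas(f,tz,hole,pin,backcols,backrow,fcols,frow,w=10):
    c,im,dp=load(f); g=cv2.GaussianBlur(cv2.cvtColor(im,cv2.COLOR_RGB2GRAY),(3,3),0).astype(float)
    def edge(cols,row,sgn):
        pts=[]
        for x in cols:
            d=sgn*np.diff(g[row-w:row+w,x]); k=d.argmax(); pts.append((x,row-w+k+.5))
        return np.array(pts)
    def fit(pts,z):
        B=onplane(c,pts,z); 
        for _ in range(3):
            f=np.polyfit(B[:,1],B[:,0],1); e=abs(B[:,0]-np.polyval(f,B[:,1])); B=B[e<=2*np.median(e)+1e-4]
        return -np.arctan(f[0]),f
    zt=tz-.0074+.005
    # cut window centroids for hole (dark) and pin (bright)
    def cen(p,dark,r):
        x0,y0=int(p[0])-r,int(p[1])-r; q=g[y0:y0+2*r+1,x0:x0+2*r+1]; q=-q if dark else q
        wt=np.clip(q-np.percentile(q,60 if dark else 75),0,None); yy,xx=np.mgrid[:2*r+1,:2*r+1]
        return (x0+(wt*xx).sum()/wt.sum(),y0+(wt*yy).sum()/wt.sum())
    h=cen(hole,True,11); p=cen(pin,False,6)
    H=onplane(c,[h],zt)[0];P=onplane(c,[p],.043)[0]
    by,bf=fit(edge(backcols,backrow,1),zt); fy,ff=fit(edge(fcols,frow,-1),.052)
    print("px",h,p,"hole",H.round(4),"pin",P.round(4),"plate yaw",by.round(4),"fence yaw",fy.round(4))
    y=fy; X=np.array([np.cos(y),np.sin(y)]);Y=np.array([-np.sin(y),np.cos(y)])
    F=np.array([np.polyval(ff,P[1]),P[1]])
    print("pin to fence along x",(F-P[:2])@X,"hole->pin nest x,y",(P-H)[:2]@X,(P-H)[:2]@Y)
    Bk=np.array([np.polyval(bf,H[1]),H[1]]);print("hole to back edge",(Bk-H[:2])@X)
    return y
E
python3 - <<'E'
from m import *
meas("w2",.1215,(288,204),(290.5,93.5),range(195,382),178,range(170,400),70)
c,im,dp=load("w2"); print("slot ends",onplane(c,[(262.5,93),(305,93)],.036), depthpt(c,[(250,190),(330,190),(250,240),(330,240)],dp))
E
```

```text
px (np.float64(289.70253651037666), np.float64(210.04534973097617)) (np.float64(290.3423180592992), np.float64(92.4245283018868)) hole [ 0.4795 -0.1901  0.1191] pin [ 0.5416 -0.2063  0.043 ] plate yaw -0.2443 fence yaw -0.2461
pin to fence along x 0.01510305670740459 hole->pin nest x,y 0.06414283511901382 -0.0006628234425930316
hole to back edge 0.017689853283043396
slot ends [[ 0.54656783 -0.18647966  0.036     ]
 [ 0.53896714 -0.21685427  0.036     ]] [[ 0.4950138  -0.17228577  0.11790861]
 [ 0.4850811  -0.21322338  0.11902295]
 [ 0.4677273  -0.16449645  0.11829895]
 [ 0.45759401 -0.20740378  0.11963262]]
```

Request:
apply_moves(commands=[[0,0.127,-0.037,0,0],[0,0.127,-0.037,0,0],[0,0.127,-0.037,-0.1,0],[0,0.127,-0.037,-0.2,0],[0,0.125,-0.035,-0.2,0],[0,0,0,-0.2,0],[0,0,0,-0.2,0],[0,0,0,-0.1,0],[0,0,0,-0.05,0],[0,0,0,0,0],[0,0,0,0,0],[0,0,0,0,0]])

```text
clock: 10.5
position: [0.4921, -0.1943, 0.0587]
ee_rot: [3.118, -0.381, 0.001]
force: [-0.1, -0.0, -3.1]
width: 0.147
gripper_force: 40.0
```

Run:
```python
from h import *
print(tool(),observe()["force"]); c,im,dp=grab("wrist","w3")
t=tool()[0]; P=[[.541,-.2063,.043]];print("pin pred",proj(c,P))
# roll check
c2,_,d2=load("w2")
for a,b,n in(((215,190),(360,190),"plate"),((225,130),(340,130),"insert"),((185,130),(385,130),"base")):
    def z(p): 
        u,v=np.meshgrid(range(p[0]-5,p[0]+6),range(p[1]-4,p[1]+5)); return np.median(depthpt(c2,np.c_[u.ravel(),v.ravel()],d2)[:,2])
    print(n,z(a),z(b))
```

```text
(array([ 0.49212573, -0.19428745,  0.05867961]), np.float64(-0.24321342309605604), array([ 5.56829767e-04, -7.32930925e-05, -9.99999842e-01])) [-0.12581671 -0.01591535 -3.08800937]
pin pred [[288.36425776 161.55124558]]
plate 0.11829002207189726 0.11842316542919781
insert 0.03532824174734486 0.0352933814626431
base 0.011023167204220807 0.011120201778634542
```

View pics/w3.png

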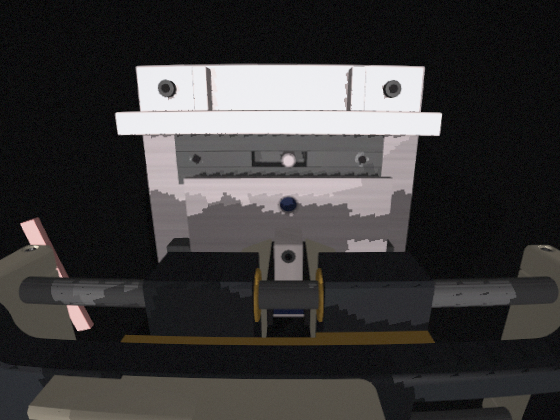

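The closer view has the pin at (288.5,159.5) and the hole at (288.3,204), so they are in line. The back edge is at row 178 and the fence edge at row 133.

Run:
```python
from h import *
c,im,dp=load("w3"); g=cv2.cvtColor(im,cv2.COLOR_RGB2GRAY)
def blob(p,r,thr):
    q=g[p[1]-r:p[1]+r+1,p[0]-r:p[0]+r+1]; m=((q<-thr) if thr<0 else (q>thr)).astype(np.uint8)
    M=cv2.moments(m,True); return (p[0]-r+M["m10"]/M["m00"],p[1]-r+M["m01"]/M["m00"]),m.sum()
h,_=blob((288,204),12,-75);p,_=blob((288,159),9,170);print(h,_,p)
zt=.0587-.0074+.005
H=onplane(c,[h],zt)[0];P=onplane(c,[p],.043)[0];F=onplane(c,[(200,133.5),(288,133.5),(380,133.5)],.052);B=onplane(c,[(288,178)],zt)[0]
y=-.245;X=np.array([np.cos(y),np.sin(y)]);Y=np.array([-X[1],X[0]])
for n,q in(("hole",H),("pin",P),("fence",F[1]),("back",B)):print(n,q.round(4),"rel pin",((q-P)[:2]@X).round(4),((q-P)[:2]@Y).round(4))
e=F[0]-F[2];print("fence yaw",-np.arctan(e[0]/e[1]))
print(g[150:170:2,276:302:2]); print(g[194:216:2,274:304:2])
```

```text
(288.36486486486484, 204.8108108108108) 93 (288.0430107526882, 160.13978494623655)
hole [ 0.5206 -0.2012  0.0563] rel pin -0.0218 -0.0002
pin [ 0.5418 -0.2063  0.043 ] rel pin 0.0 0.0
fence [ 0.5564 -0.2099  0.052 ] rel pin 0.0151 0.0
back [ 0.5347 -0.2045  0.0563] rel pin -0.0073 0.0
fence yaw -0.2445581860248664
[[ 89  88  86  89  83  84  85  88  87  86  87  88  89]
 [104 104 104  95  66  69  68  68  66  80  90  89  90]
 [103 103  83  70 102 140 145 101 111  74  92  92  91]
 [103 106  92 102 159 198 207 196 154 114  95  94  91]
 [104 104  88 136 205 210 209 209 202 139  91  91  90]
 [104 102 107 153 210 209 208 208 207 151  90  96 104]
 [ 56  53  62 110 209 207 207 209 203 137  48  60  57]
 [ 33  33  34  84 156 207 209 207 169  75  39  34  34]
 [ 49  48  45  43  75 145 160 144  95  41  39  43  45]
 [ 95  97  97  96  95  95  90  85  98  95  96  98  95]]
[[190 176 178 168 180 195 197 196 189 176 176 170 185 198 195]
 [175 173 176 174 173 151 134 113 129 144 173 176 179 184 181]
 [174 172 169 148 124  60  48  48  46  43 109 164 173 175 174]
 [168 167 162 114  51  45  48  46  44  37  35 108 158 171 171]
 [165 166 145  67  46  47  46  46  46  37  20  79 135 167 167]
 [167 167 116  39  28  43  45  46  30  30  25  42  79  92 169]
 [166 168 137  51  24  29  26  24  22  22  25  49  79  93 104]
 [167 167 145  98  33  23  19  22  28  23  33  65  81  92  91]
 [166 166 158 134  65  42  21  23  23  45  73  81  89  90  92]
 [168 119 121  85 135 102  63  59  66  84  82  85  94  95  91]
 [ 93  94  92  92 111  97  81  78 136 130  89  92  92  92  93]]
```

Request:
apply_moves(commands=[[0,0.08,-0.02,-0.035,0],[0,0.08,-0.02,-0.035,0],[0,0.08,-0.02,0,0],[0,0.05,-0.012,0,0],[0,0.03,-0.008,0,0],[0,0,0,0,0],[0,0,0,0,0],[0,0,0,0,0]])

```text
clock: 11.55
position: [0.511, -0.199, 0.0542]
ee_rot: [-3.118, 0.381, 0.0]
force: [-0.5, 0.4, -4.0]
width: 0.15
gripper_force: 40.0
```

Request:
apply_moves(commands=[[0,0.008,-0.002,0,0],[0,0,0,0,0],[0,0.008,-0.002,0,0],[0,0,0,0,0],[0,0,0,0,0]])

```text
clock: 12.18
position: [0.5121, -0.1993, 0.0542]
ee_rot: [3.118, -0.381, -0.0]
force: [-0.5, -0.7, -4.3]
width: 0.151
gripper_force: 40.0
```

Request:
apply_moves(commands=[[0,0.008,-0.002,0,0],[0,0,0,0,0],[0,0.008,-0.002,0,0],[0,0,0,0,0],[0,0,0,0,0]])

```text
clock: 12.8
position: [0.513, -0.1996, 0.0542]
ee_rot: [3.118, -0.381, -0.0]
force: [0.3, 0.4, -3.4]
width: 0.149
gripper_force: 40.0
```

Request:
apply_moves(commands=[[0,0.006,-0.0015,0,0],[0,0,0,0,0],[0,0,0,0,0]])

```text
clock: 13.18
position: [0.5134, -0.1997, 0.0542]
ee_rot: [3.118, -0.381, -0.0]
force: [-0.6, -1.2, -3.7]
width: 0.15
gripper_force: 40.0
```

Request:
apply_moves(commands=[[0,0.006,-0.0015,0,0],[0,0,0,0,0],[0,0,0,0,0]])

```text
clock: 13.55
position: [0.5136, -0.1997, 0.0541]
ee_rot: [-3.118, 0.381, 0.001]
force: [-1.4, 0.4, -3.6]
width: 0.149
gripper_force: 40.0
```

Request:
apply_moves(commands=[[0,0.006,-0.0015,0,0],[0,0,0,0,0],[0,0,0,0,0]])

```text
clock: 13.92
position: [0.5137, -0.1996, 0.054]
ee_rot: [-3.118, 0.381, 0.001]
force: [-4.3, 2.5, -2.2]
width: 0.153
gripper_force: 40.0
```

Fence contact. I'll ease off slightly, then lower in small steps.

Request:
apply_moves(commands=[[0,-0.005,0.0012,0,0],[0,0,0,-0.015,0],[0,0,0,-0.015,0],[0,0,0,-0.015,0],[0,0,0,0,0],[0,0,0,0,0]])

```text
clock: 14.68
position: [0.5136, -0.1999, 0.0514]
ee_rot: [3.118, -0.381, -0.0]
force: [-4.0, 0.9, -3.8]
width: 0.146
gripper_force: 40.0
```

Request:
apply_moves(commands=[[0,0,0,-0.008,0],[0,0,0,0,0],[0,0,0,-0.008,0],[0,0,0,0,0],[0,0,0,0,0]])

```text
clock: 15.3
position: [0.5136, -0.1998, 0.0505]
ee_rot: [-3.118, 0.382, 0.0]
force: [-3.7, 1.4, -2.5]
width: 0.15
gripper_force: 40.0
```

Request:
apply_moves(commands=[[0,0,0,-0.008,0],[0,0,0,0,0],[0,0,0,0,0]])

```text
clock: 15.68
position: [0.5136, -0.1997, 0.05]
ee_rot: [-3.118, 0.381, 0.001]
force: [-5.2, 0.6, -2.2]
width: 0.15
gripper_force: 40.0
```

Request:
apply_moves(commands=[[0,-0.004,0.001,-0.008,0],[0,0,0,0,0],[0,0,0,0,0]])

```text
clock: 16.05
position: [0.5136, -0.1997, 0.0496]
ee_rot: [3.118, -0.381, 0.0]
force: [-5.3, 1.4, -2.9]
width: 0.148
gripper_force: 40.0
```

Request:
apply_moves(commands=[[0,0,0,-0.008,0],[0,0,0,0,0],[0,0,0,0,0]])

```text
clock: 16.42
position: [0.5136, -0.1997, 0.0491]
ee_rot: [3.118, -0.381, 0.0]
force: [-3.6, 0.6, -2.4]
width: 0.152
gripper_force: 40.0
```

Request:
apply_moves(commands=[[0,-0.003,0.001,-0.008,0],[0,0,0,0,0],[0,0,0,0,0]])

```text
clock: 16.8
position: [0.5136, -0.1997, 0.0486]
ee_rot: [3.118, -0.381, 0.001]
force: [-3.3, 0.4, -2.3]
width: 0.147
gripper_force: 40.0
```

Request:
apply_moves(commands=[[0,0,0,-0.008,0],[0,0,0,0,0],[0,0,0,0,0]])

```text
clock: 17.18
position: [0.5136, -0.1997, 0.0482]
ee_rot: [3.118, -0.381, 0.0]
force: [-2.0, 0.4, -3.5]
width: 0.152
gripper_force: 40.0
```

Request:
apply_moves(commands=[[0,0,0,-0.008,0],[0,0,0,0,0],[0,0,0,0,0]])

```text
clock: 17.55
position: [0.5135, -0.1997, 0.0477]
ee_rot: [3.118, -0.381, 0.0]
force: [-1.9, -0.2, -3.1]
width: 0.148
gripper_force: 40.0
```

Underside at about 40 mm with no resistance, so the pin is in the hole. Continue down to the insert.

Request:
apply_moves(commands=[[0,0,0,-0.008,0],[0,0,0,-0.008,0],[0,0,0,-0.008,0],[0,0,0,-0.008,0],[0,0,0,0,0],[0,0,0,0,0]])

```text
clock: 18.3
position: [0.5135, -0.1996, 0.0457]
ee_rot: [3.118, -0.381, 0.0]
force: [-0.8, -0.2, -4.1]
width: 0.146
gripper_force: 40.0
```

Request:
apply_moves(commands=[[0,0,0,-0.008,0],[0,0,0,-0.008,0],[0,0,0,0,0],[0,0,0,0,0]])

```text
clock: 18.8
position: [0.5134, -0.1996, 0.0447]
ee_rot: [3.118, -0.381, 0.0]
force: [-0.4, -0.5, -4.0]
width: 0.149
gripper_force: 40.0
```

Request:
apply_moves(commands=[[0,0,0,-0.008,0],[0,0,0,-0.006,0],[0,0,0,0,0],[0,0,0,0,0]])

```text
clock: 19.3
position: [0.5134, -0.1996, 0.0439]
ee_rot: [3.118, -0.381, 0.0]
force: [1.0, -0.7, -5.3]
width: 0.151
gripper_force: 40.0
```

Request:
apply_moves(commands=[[0,0.003,0,-0.006,0],[0,0,0,0,0],[0,0,0,0,0]])

```text
clock: 19.68
position: [0.5135, -0.1996, 0.0435]
ee_rot: [-3.118, 0.381, 0.0]
force: [-1.1, 0.2, -4.0]
width: 0.151
gripper_force: 40.0
```

Request:
apply_moves(commands=[[0,0,0,-0.006,0],[0,0,0,0,0],[0,0,0,0,0]])

```text
clock: 20.05
position: [0.5135, -0.1996, 0.0434]
ee_rot: [-3.118, 0.381, 0.0]
force: [-2.8, 1.4, 1.7]
width: 0.15
gripper_force: 40.0
```

Request:
apply_moves(commands=[[0,0,0,-0.004,0],[0,0,0,0,0],[0,0,0,0,0]])

```text
clock: 20.42
position: [0.5135, -0.1996, 0.0434]
ee_rot: [-3.118, 0.381, -0.0]
force: [-3.8, 1.8, 6.9]
width: 0.145
gripper_force: 40.0
```

Landed at the predicted height (TCP 0.0434). Release and rise.

Request:
apply_moves(commands=[[0,0,0,0.005,0],[0,0,0,0,0],[20,0,0,0,0],[25,0,0,0,0],[32,0,0,0,0],[40,0,0,0,0],[40,0,0,0,0],[40,0,0,0,0],[40,0,0,0,0],[40,0,0,0,0],[40,0,0,0,0]], newtons=10)

```text
clock: 21.8
position: [0.5136, -0.1996, 0.0433]
ee_rot: [3.118, -0.381, -0.0]
force: [-0.0, 0.0, 0.0]
width: 0.4
gripper_force: 0.0
```

Request:
apply_moves(commands=[[40,0,0,0.05,0],[40,0,0,0.1,0],[40,0,0,0.2,0],[40,0,0,0.3,0],[40,0,0,0.3,0],[40,0,0,0.3,0],[40,0,0,0.3,0],[40,0,0,0,0],[40,0,0,0,0],[40,0,0,0,0]])

```text
clock: 23.05
position: [0.5132, -0.1994, 0.1357]
ee_rot: [-3.118, 0.381, 0.002]
force: [0.0, -0.3, -0.4]
width: 0.405
gripper_force: 0.0
```

Run:
```python
from h import *
s=observe();print(tool(),s["force"],s["clock"]); c,im,dp=grab("wrist","w4")
def z(p):
    u,v=np.meshgrid(range(p[0]-4,p[0]+5),range(p[1]-3,p[1]+4)); return np.median(depthpt(c,np.c_[u.ravel(),v.ravel()],dp)[:,2])
y=-.245;o=np.array([.5135,-.1996])
for x,yy in((.035,-.04),(.035,.04),(-.03,-.045),(-.03,.045)):
    w=o+[x*np.cos(y)-yy*np.sin(y),x*np.sin(y)+yy*np.cos(y)]
    q=proj(c,[[*w,.041]])[0];print(q,z(q.astype(int)))
```

```text
(array([ 0.51317088, -0.19939847,  0.13566617]), np.float64(-0.2433026601399024), array([-1.15801080e-03,  2.75096107e-04, -9.99999292e-01])) [ 0.00629876 -0.25607214 -0.39915636] 23.05
[338.00634071 165.0762066 ] 0.0401596735641534
[239.24589941 165.06160567] 0.04017544649441673
[340.33748594 239.42842411] 0.040385342850503325
[236.81574343 239.42700078] 0.040335948819136325
```

View pics/w4.png

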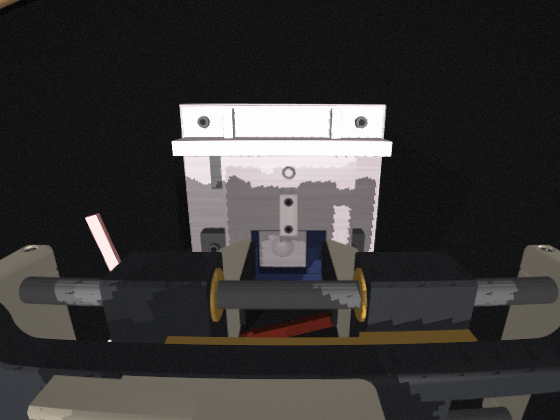

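The view shows the pin in the hole at (289,172), the back edge on the fence, and the plate flat (all four depth readings 40.2–40.4 mm, within 0.3 mm of each other). I'm handing it in.

```bash
python3 -c "
from cell import arm
print(arm.sign_off())"
```

```text
the job is handed in; nothing more can be done
None
```

The guard plate is on the nest, flat on the insert with the pin in its hole and its back edge on the fence; it has been released and the job is handed in at about 23 s, with no verdict returned.

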